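# Drop the index pin through the guide and the loose collar

## Task

Take the red-headed index pin from the wooden stand and stand it in the brass guide on the blue indexing fixture. Turn the black hand knob until a hole of the hidden collar comes under the pin and the pin drops in, then gently push the pin fully home, its head flush on the guide, and let go. Do not force or shear the pin, and leave the other pins, the wrench and the spray can where they are.

Things in the scene. Friction and masses are not known exactly. Their poses are not given: they have to be found in the camera images.
- pin: Steel index pin with a red head, about 90 g. Origin at the centre of its lower tip, z up along the pin. Shaft 10 mm diameter, 40 mm long, the last 2 mm chamfered to 7 mm; head a cylinder 22 mm diameter from z = 40 to 54 mm. Starts upright in one of the stand's three holes, 25 mm deep.
- pin_head (a point): Centre of the top face of the red pin's head. Push here: pushed off centre the pin can wedge a little in its bores and need up to about 15 N.
- fixture: Blue indexing fixture, bolted to the bench. Origin at the centre of its underside, z up. Base plate 200 x 170 x 8 mm, closed housing 140 x 140 mm up to z = 35.5 mm. Inside, hidden from view, a loose collar turns with the black knob about the fixture's z axis.
- knob_mid (a point): Middle of the black knurled knob, on the fixture's axis, 102 mm above the bench (the point does not turn). Cylinder 40 mm diameter, from 88 to 116 mm up; the head of a pin standing on the collar reaches 84 mm. Turns endlessly either way, friction 0.08 N m, stays where left. A 12 N grip turns it, and slips when the pin blocks the collar; a hard grip would force the pin.
- guide: Square brass guide block, 36 x 36 mm, 14.5 mm high, fixed on the fixture 50 mm from the knob's axis towards the fixture's +x. Origin at the centre of its underside, z up, x pointing away from the knob. Vertical through hole, 11.5 mm diameter, 2 mm chamfer at the mouth.
- guide_mouth (a point): Centre of the guide hole at the guide's top face, 50 mm above the bench, z up. Depth of the pin's tip below it: 20 mm standing on the collar; 26 mm dropped into a collar hole, stopped by a tight lower bore; 40 mm home, head lying on the guide. The last 14 mm take a push of 5 to 6 N; the pin then stays by friction. More than about 30 N is forcing it.
- stand: Fixed wooden block, 60 x 170 x 40 mm, origin at the centre of its underside, z up. Three vertical holes along its y axis at y = -50, 0, +50 mm, 12 mm diameter, 25 mm deep, each holding a pin; which pin is in which hole varies.
- pin_blue: Another pin of the same shape and size with a blue head, in the stand; to be left alone.
- pin_black: Another pin of the same shape and size with a black head, in the stand; to be left alone.
- wrench: Steel wrench, 200 mm long, lying on the bench beyond the fixture; to be left alone.
- spray_can: Yellow can with a paper label, 54 mm diameter, 160 mm high, standing on the bench; origin at the centre of its underside; to be left alone.
- collar_top (a point): Centre of the hidden collar's flat top, 30 mm above the bench, on the knob's axis (does not turn). Four equal holes, 12.5 mm wide, 90 degrees apart, 50 mm from the axis. Their starting angle is unknown and unseen: none is under the guide, and turning either way brings one there within 75 degrees. A pin standing there falls 6 mm by its weight (hole within 1.4 degrees) and blocks the collar.

How it is judged:
By the outcome, as a careful person would: the job done as asked, in the order asked, and still so for the second after the job is handed in, with the robot touching nothing.
It also fails if it takes over 72 s, if anything falls off the work surface, if the arm or the gripper's body presses on something with over 40 N, if the wrist force passes 120 N, or if a joint passes its speed limit or range.

## Robot

A 6-joint arm with a two-finger parallel gripper is mounted at the origin on the work surface. World frame = base frame: x ahead of the robot, y to its left, z up, the work surface at z = 0. Lengths are in mm, angles in rad, forces in N, time in s.
With the tool pointing down it reaches from about 300 to 775 mm from the base axis. Payload 14.6 kg.
Tool frame: the origin (TCP) lies between the finger pads; the fingertips stand manip.tip_reach ahead of it and the grasp point (between the pads) lies 5 mm behind it (manip.tip_reach is the distance from the TCP to the fingertips, in mm); z points along the fingers, y is the line along which they close (so a half turn about z gives the same grasp; the last joint's range is limited). The gripper opens to 94 mm and grips with 3 to 60 N. Pads are 16 mm wide; open, the fingers measure 119 mm over their backs; the gripper's body (75 mm by 177 mm) begins 78 mm behind the grasp point.
Start: joints at [1.159, 0.3, 1.521, -0, 1.321, -0.067], TCP at [185.902, 517.619, 219.446] pointing down, gripper open.
Joint ranges: [-3.03, 3.03], [-0.79, 2.21], [0.23, 2.52], [-1.04, 4.18], [0, 3.07], [-2.55, 2.55]. Speed limits (rad/s): [2.22, 2.22, 2.57, 3.14, 3.14, 3.14].

## Interface

Orientations are given as [roll, pitch, yaw] about the fixed x, y, z axes, in that order (R = Rz(yaw) Ry(pitch) Rx(roll)).
In Python, from cell import manip gives the robot as it stands. The module is installed in compiled form; this text tells all that it offers.
- The arm moves only by the shell command python3 -m creep 'ROWS' [FORCE]. ROWS is JSON, a list of rows, each a list of 3 entries, a list of its own where there are three numbers: the opening, from -1 (shut) to 1 (fully open), then the shift along the tool's x, y, z in cm, then the turn about the tool's z in units of 5 degrees (1.0 is 5 degrees). In form: [[grip, [tx, ty, tz], roll], ...]. A call has 1 to 12 rows; each row is the pose to reach, as a shift and turn from the pose commanded when the call began, along the tool's axes at that moment; what a row does not reach only later rows make up. A row lasts 1/10 s, in which the tool goes at most 50 mm and 8.59 degrees, less where a joint would pass 70% of its speed; a pose out of reach is approached as far as the arm can. A call with a gripper value outside its range is refused whole. The fingers move at their own pace and stop on an object; FORCE is the grip in N (left out, the last holds). Time passes only in rows, so rows that repeat a pose let the fingers close. It gives the time, the measured TCP pose, the force, the opening and the grip force at its end, in the units of the state.
- manip.read_state(): the state, without advancing time (a new reading comes with each control period).
- manip.camera(name): name is "side" or "top"; returns the picture (480x640x3 uint8, red, green, blue); there is no depth.
- manip.camera_params(name): a dict with "fovy" (degrees; the focal length in pixels is half the picture's height over the tangent of half this angle, whatever the lens; pixels are square), "cx", "cy" (the principal point, pixels), "k1" (the pictures are not rectified: a ray, as slopes to the right and down, at radius r is drawn at 1 + k1 r^2 times it, then the intrinsics apply), "origin" and "attitude" of the camera in the world. Camera axes: x right, y down, z forward; pixel columns grow to the right and rows downward; lengths in mm; the calibration is good to about 2 mm. A picture is of the moment at which its call begins. camera_params takes no time and is no camera call.
- manip.sign_off(): hands the job in; it is judged then, once.
The state is a dict: "clock": time; "joints": joint angles; "qd": joint speeds; "effort": joint torques, N m; "eef_pos": TCP position; "eef_rot": TCP orientation; "wrist_force": force on the tool from outside, world axes, zero at the start; "moment": the same for the moment, N m; "finger_gap": finger opening in mm; "finger_force": force on a finger pad.
Only numpy, scipy, OpenCV 4.12 (cv2) and the standard library are available. Lean on these libraries where they do the work, as an engineer would, in place of code of your own. Each camera call takes 0.05 s, during which the arm holds its last target. There are 200 camera calls.

## Working session

There is one attempt and no reset: what is moved stays moved. The work goes in short steps, Python scripts to look and compute and a shell command to move; the robot and the scene stay as the last step left them, time stands still between calls to the robot, and variables do not carry over. Pictures are saved under pics/ and viewed, at most 10 in all, crops included, and the job is handed in when it is done.

```bash
mkdir -p pics
cat > h.py <<'E'
import numpy as np, cv2
from cell import manip
from scipy.spatial.transform import Rotation as R
def shot(n,f):
    im=manip.camera(n); cv2.imwrite('pics/'+f,im[:,:,::-1]); return im
def ray(n,u,v):
    p=manip.camera_params(n); f=240/np.tan(np.radians(p['fovy'])/2)
    K=np.array([[f,0,p['cx']],[0,f,p['cy']],[0,0,1.]])
    q=cv2.undistortPoints(np.array([[[u,v]]],float),K,np.array([p['k1'],0,0,0.]))[0,0]
    return np.array(p['origin'],float), att(p['attitude'])@np.array([q[0],q[1],1])
def att(a):
    a=np.array(a,float)
    return a if a.shape==(3,3) else R.from_euler('xyz',a).as_matrix()
def onplane(n,u,v,z):
    o,d=ray(n,u,v); return o+d*(z-o[2])/d[2]
def proj(n,P):
    p=manip.camera_params(n); f=240/np.tan(np.radians(p['fovy'])/2)
    K=np.array([[f,0,p['cx']],[0,f,p['cy']],[0,0,1.]])
    M=att(p['attitude']).T; t=-M@np.array(p['origin'],float)
    return cv2.projectPoints(np.array([P],float),cv2.Rodrigues(M)[0],t,K,np.array([p['k1'],0,0,0.]))[0][0,0]
E
python3 - <<'E'
from h import *
for n in('side','top'):
    shot(n,n+'0.png'); print(n,manip.camera_params(n))
print(manip.read_state(),manip.tip_reach)
E
```

```text
side {'fovy': 46.8087546478066, 'cx': 322.06032333588917, 'cy': 238.1629771637072, 'k1': 0.033087021891396694, 'origin': array([506.76220706, 646.31438516, 716.86763659]), 'attitude': array([-2.39214318,  0.00633499, -2.96070471])}
top {'fovy': 52.391048945822355, 'cx': 327.2180358727454, 'cy': 248.15259487715585, 'k1': 0.04646705471696183, 'origin': array([557.88719145,  70.53290719, 895.40044417]), 'attitude': array([-3.06415542,  0.04111727, -1.57278778])}
{'clock': 0.1, 'joints': array([ 1.15942820e+00,  3.00402347e-01,  1.52153933e+00, -2.18515302e-06,
        1.32070335e+00, -6.66087347e-02]), 'qd': array([-0.00076862, -0.00051053, -0.00116278, -0.00086044,  0.00119022,
        0.00083974]), 'effort': array([ 1.12407946e-03, -5.32641363e+01, -3.53281510e+01,  7.09531526e-02,
        2.35219148e-02, -4.41467603e-05]), 'eef_pos': array([185.79895848, 517.42147929, 218.94169605]), 'eef_rot': array([-3.14054247e+00, -6.79339345e-05,  2.79683376e+00]), 'wrist_force': array([ 0.0494168 ,  0.68604032, -0.67347265]), 'moment': array([0.0530547 , 0.04553847, 0.02359798]), 'finger_force': 0.0, 'finger_gap': 94.12566806699778} 14.0
```

View pics/top0.png

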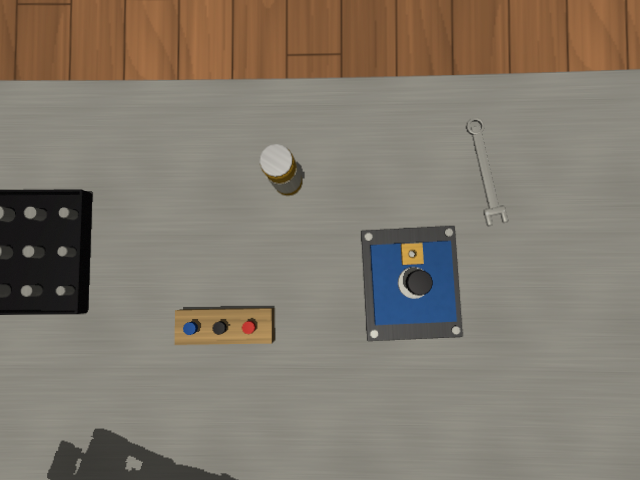

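View pics/side0.png

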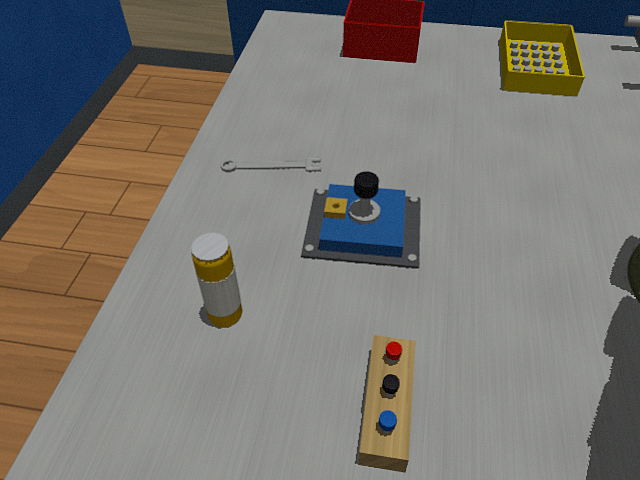

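The top view shows the red pin at (249,328), with the guide at (412,254) and the knob at (419,282). The side view shows the red pin at (394,351), the guide at (336,207) and the knob at (366,185).

```bash
cat > meas.py <<'E'
from h import *
ims={n:cv2.imread(f'pics/{n}0.png') for n in('side','top')}
def comp(n,lo,hi,seed):
    hsv=cv2.cvtColor(ims[n],cv2.COLOR_BGR2HSV); m=cv2.inRange(hsv,lo,hi)
    k,l,s,c=cv2.connectedComponentsWithStats(m)
    i=min(range(1,k),key=lambda j:np.hypot(*(c[j]-seed))+(1e3 if s[j][4]<20 else 0)); 
    return c[i],s[i],(l==i)
def tri(a,b):
    (o1,d1),(o2,d2)=ray('top',*a),ray('side',*b)
    A=np.stack([d1,-d2],1); t=np.linalg.lstsq(A,o2-o1,rcond=None)[0]
    p,q=o1+t[0]*d1,o2+t[1]*d2; return (p+q)/2,np.linalg.norm(p-q)
S={'red':((0,150,60),(8,255,255),(249,328),(394,351)),'guide':((12,120,90),(28,255,255),(412,254),(336,207)),
'knob':((0,0,0),(180,120,62),(419,282),(366,185)),'black':((0,0,0),(180,120,62),(220,328),(391,384)),'blue':((100,150,60),(130,255,255),(190,328),(388,421))}
for k,(lo,hi,a,b) in S.items():
    A,sa,ma=comp('top',lo,hi,a); B,sb,mb=comp('side',lo,hi,b)
    P,e=tri(A,B); print(k,A.round(1),sa,B.round(1),sb,'tri',P.round(1),e.round(1))
    zz={'guide':50,'knob':112}.get(k,66)
    print('   top plane',zz,onplane('top',*A,zz).round(1),'side',onplane('side',*B,zz).round(1))
# guide square orientation and blue housing
for n in ims:
    A,s,m=comp(n,*S['guide'][:2],S['guide'][2 if n=='top' else 3])
    cnt=max(cv2.findContours(m.astype(np.uint8),cv2.RETR_EXTERNAL,2)[0],key=len)
    if n=='top': print('guide rect',cv2.minAreaRect(cnt))
A,s,m=comp('top',(100,120,40),(130,255,255),(400,300)); r=cv2.minAreaRect(max(cv2.findContours(m.astype(np.uint8),0,2)[0],key=len)); 
bp=np.array([onplane('top',*q,35.5)[:2] for q in cv2.boxPoints(r)]); print('house',bp.round(1),bp.mean(0),np.linalg.norm(np.diff(bp,axis=0),axis=1))
d=bp[1]-bp[0]; print('edge ang deg',np.degrees(np.arctan2(d[1],d[0])))
A,s,m=comp('top',(10,60,90),(28,200,255),(223,315)); r=cv2.minAreaRect(max(cv2.findContours(m.astype(np.uint8),0,2)[0],key=len))
bp=np.array([onplane('top',*q,40)[:2] for q in cv2.boxPoints(r)]); print('stand',bp.round(1),bp.mean(0))
# guide hole, dark inside brass
for n,c in(('top',(412,254)),('side',(336,206))):
    big=cv2.resize(ims[n][c[1]-20:c[1]+20,c[0]-20:c[0]+20],(400,400),interpolation=cv2.INTER_NEAREST); cv2.imwrite(f'pics/g_{n}.png',big)
cv2.imwrite('pics/g.png',np.hstack([cv2.imread('pics/g_top.png'),cv2.imread('pics/g_side.png')]))
E
python3 meas.py
```

```text
red [248.2 327.1] [242 321  13  13 136] [393.3 349.9] [386 341  16  19 222] tri [488.8 238.2  68.2] 0.8
   top plane 66 [489.  238.7  66. ] side [488.3 236.8  66. ]
guide [411.7 253.5] [401 243  23  22 396] [335.4 205.2] [324 198  23  16 288] tri [613.2 -40.   54.2] 0.2
   top plane 50 [613.6 -40.6  50. ] side [613.8 -44.4  50. ]
knob [418.9 281.1] [405 269  28  26 480] [365.8 182.9] [355 172  24  28 354] tri [564.6 -43.4 109.8] 1.9
   top plane 112 [565.5 -43.  112. ] side [563.4 -41.  112. ]
black [219.5 327.3] [213 321  14  13 133] [390.8 382.8] [382 374  17  20 210] tri [488.  287.   67.9] 1.9
   top plane 66 [488.8 287.5  66. ] side [487.  285.8  66. ]
blue [189.3 328.1] [183 322  13  13 123] [387.4 420.1] [379 411  18  20 272] tri [487.1 338.   68.9] 1.3
   top plane 66 [487.5 338.9  66. ] side [486.3 336.5  66. ]
guide rect ((411.8113098144531, 253.48057556152344), (20.2729434967041, 21.27099609375), 86.42366790771484)
house [[ 631.3   30.7]
 [ 637.7 -112.8]
 [ 497.8 -116.4]
 [ 490.2   25. ]] [564.25482578 -43.39941844] [143.62836732 140.01631762 141.6249723 ]
edge ang deg -87.4392176499538
stand [[517.9 376.2]
 [520.2 204.3]
 [459.6 202.8]
 [457.  373.5]] [488.66069151 289.17676219]
```

View pics/g.png

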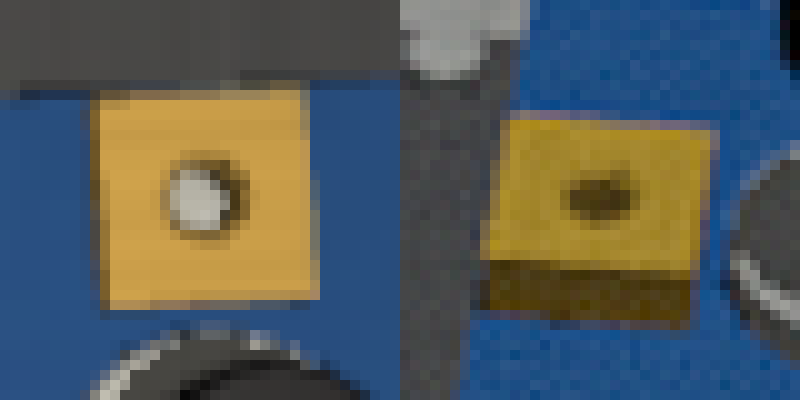

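The crop shows the guide hole centred at about (411.8,253.5) in the top view and (335.5,205.4) in the side view, which matches the mask centroids. The measured heights, spacings and sizes agree to within a few mm.

```bash
cat > go.py <<'E'
import sys
from h import *
x,y,z,yaw=map(float,sys.argv[1:5]); s=manip.read_state()
M=R.from_euler('xyz',s['eef_rot']); d=M.as_matrix().T@(np.array([x,y,z])-s['eef_pos'])/10
dy=(yaw-np.degrees(s['eef_rot'][2])+180)%360-180
print('shift cm',d.round(2),'roll',round(-dy/5,2),'| pos',s['eef_pos'].round(1),'rpy',np.degrees(s['eef_rot']).round(1),'F',s['wrist_force'].round(1),'M',s['moment'].round(2),'gap',s['finger_gap'].round(1),'ff',round(float(s['finger_force']),1),'t',s['clock'],'j6',s['joints'][5].round(2))
E
python3 go.py 488.8 238 120 181
```

```text
Traceback (most recent call last):
  File "go.py", line 6, in <module>
    print('shift cm',d.round(2),'roll',round(-dy/5,2),'| pos',s['eef_pos'].round(1),'rpy',np.degrees(s['eef_rot']).round(1),'F',s['wrist_force'].round(1),'M',s['moment'].round(2),'gap',s['finger_gap'].round(1),'ff',round(float(s['finger_force']),1),'t',s['clock'],'j6',s['joints'][5].round(2))
                                                                                                                                                                                         ^^^^^^^^^^^^^^^^^^^^^
AttributeError: 'float' object has no attribute 'round'
```

```bash
sed -i "s/s\['finger_gap'\].round(1)/round(float(s['finger_gap']),1)/" go.py; python3 go.py 488.8 238 120 181
```

```text
shift cm [-37.96 -16.05   9.91] roll -4.15 | pos [185.8 517.4 218.9] rpy [-179.9   -0.   160.2] F [ 0.   0.7 -0.7] M [0.05 0.05 0.02] gap 94.1 ff 0.0 t 0.1 j6 -0.07
```

```bash
python3 -m creep '[[-0.15,[-37.96,-16.05,9.9],-4.15],[-0.15,[-37.96,-16.05,9.9],-4.15],[-0.15,[-37.96,-16.05,9.9],-4.15],[-0.15,[-37.96,-16.05,9.9],-4.15],[-0.15,[-37.96,-16.05,9.9],-4.15],[-0.15,[-37.96,-16.05,9.9],-4.15],[-0.15,[-37.96,-16.05,9.9],-4.15],[-0.15,[-37.96,-16.05,9.9],-4.15],[-0.15,[-37.96,-16.05,9.9],-4.15],[-0.15,[-37.96,-16.05,9.9],-4.15],[-0.15,[-37.96,-16.05,9.9],-4.15],[-0.15,[-37.96,-16.05,9.9],-4.15]]' 15; python3 go.py 488.8 238 58 181
```

```text
clock: 1.3
eef_pos: [488.3, 239.0, 120.6]
eef_rot: [3.142, -0.0, -3.123]
wrist_force: [0.9, 0.2, -0.0]
finger_gap: 39.8
finger_force: 0.0
shift cm [-0.04 -0.1   6.26] roll 0.01 | pos [488.3 239.  120.6] rpy [ 180.   -0. -179.] F [ 0.9  0.2 -0. ] M [-0.02 -0.02 -0.  ] gap 39.8 ff 0.0 t 1.3 j6 -1.2
```

```bash
python3 -m creep '[[-0.15,[0,-0.1,2],0],[-0.15,[0,-0.1,4],0],[-0.15,[0,-0.1,5.5],0],[-0.15,[0,-0.1,6.2],0],[-0.15,[0,-0.1,6.2],0],[-0.6,[0,-0.1,6.2],0],[-0.6,[0,-0.1,6.2],0],[-0.6,[0,-0.1,6.2],0],[-0.6,[0,-0.1,6.2],0],[-0.6,[0,-0.1,6.2],0],[-0.6,[0,-0.1,6.2],0]]' 15; python3 go.py 488.8 238 58 181
```

```text
clock: 2.4
eef_pos: [489.3, 237.5, 59.1]
eef_rot: [3.141, 0.001, -3.124]
wrist_force: [0.7, 0.3, 6.7]
finger_gap: 21.3
finger_force: 15.0
shift cm [0.05 0.06 0.11] roll -0.0 | pos [489.3 237.5  59.1] rpy [ 1.80e+02  1.00e-01 -1.79e+02] F [0.7 0.3 6.7] M [0.17 0.09 0.01] gap 21.3 ff 15.0 t 2.4 j6 -1.2
```

```bash
python3 -m creep '[[-0.7,[0,0,-1],0],[-0.7,[0,0,-3],0],[-0.7,[0,0,-6],0],[-0.7,[0,0,-9],0],[-0.7,[0,0,-9],0],[-0.7,[0,0,-9],0]]' 20; python3 go.py 613.7 -42 150 182
```

```text
clock: 3.0
eef_pos: [488.8, 237.1, 148.6]
eef_rot: [3.141, 0.0, -3.124]
wrist_force: [-0.3, -0.0, -2.7]
finger_gap: 21.3
finger_force: 20.0
shift cm [-12.   -28.13  -0.13] roll -0.2 | pos [488.8 237.1 148.6] rpy [ 180.    0. -179.] F [-0.3 -0.  -2.7] M [0.03 0.05 0.02] gap 21.3 ff 20.0 t 3.0 j6 -1.2
```

```bash
python3 -m creep '[[-0.7,[-12,-28.1,0],-0.2],[-0.7,[-12,-28.1,0],-0.2],[-0.7,[-12,-28.1,0],-0.2],[-0.7,[-12,-28.1,0],-0.2],[-0.7,[-12,-28.1,0],-0.2],[-0.7,[-12,-28.1,0],-0.2],[-0.7,[-12,-28.1,0],-0.2],[-0.7,[-12,-28.1,0],-0.2],[-0.7,[-12,-28.1,2],-0.2],[-0.7,[-12,-28.1,3.5],-0.2],[-0.7,[-12,-28.1,3.5],-0.2],[-0.7,[-12,-28.1,3.5],-0.2]]' 20
cat > look.py <<'E'
import sys
from h import *
t=sys.argv[1]; a=shot('side','s%s.png'%t); b=shot('top','t%s.png'%t)
c=lambda im,x,y:cv2.resize(im[y-50:y+50,x-50:x+50],(400,400),interpolation=cv2.INTER_NEAREST)[:,:,::-1]
cv2.imwrite('pics/c%s.png'%t,np.hstack([c(a,345,190),c(b,412,262)]))
E
python3 look.py 1; python3 go.py 613.7 -42 110 182
```

```text
clock: 4.2
eef_pos: [613.6, -40.8, 113.4]
eef_rot: [3.141, -0.001, -3.106]
wrist_force: [0.2, -0.6, -1.1]
finger_gap: 21.2
finger_force: 20.0
shift cm [ 0.04 -0.08  0.42] roll 0.01 | pos [614.1 -41.2 114.2] rpy [-1.80e+02  1.00e-01 -1.78e+02] F [ 0.3  0.7 -0.7] M [-0.02 -0.01  0.  ] gap 21.8 ff 20.0 t 4.3 j6 -1.73
```

View pics/c1.png

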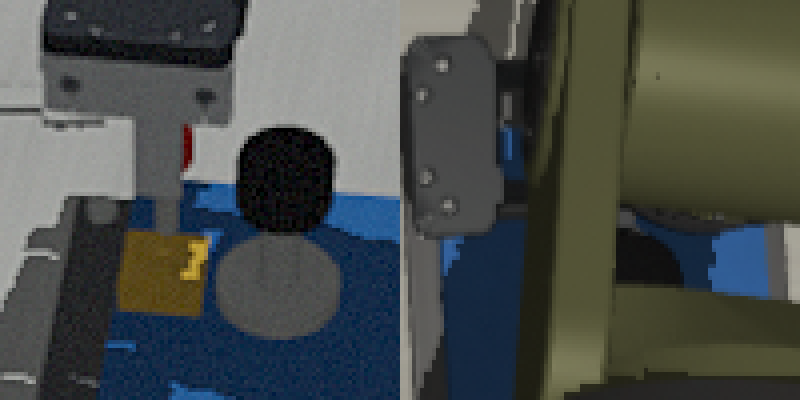

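The side crop shows the pin held between the fingers above the guide. Its shaft is at crop column 167, with the tip just over the guide's rear edge at row 235. The arm hides the guide in the top view, so I'll compare shaft and hole in the side view.

Run:
```python
from h import *
s=manip.read_state(); print(s['eef_pos'])
im=cv2.imread('pics/s1.png').astype(int); b=im
for r in range(186,206): print(r,[f"{(b[r,c,2]):3d}/{b[r,c,0]:3d}" for c in range(328,348)])
x,y,z=614.,-41.2,113.8
for zz in (z-44,z-40,z-35,z-30): print(zz,proj('side',[x-5,y,zz]).round(1),proj('side',[x+5,y,zz]).round(1),proj('side',[x,y+5,zz]).round(1))
print('hole pred',proj('side',[613.7,-41,50]).round(1))
```

```text
[614.05037628 -41.18493521 114.22103614]
186 ['125/123', ' 77/ 79', ' 83/ 85', ' 86/ 87', ' 83/ 86', ' 85/ 88', ' 86/ 89', ' 87/ 88', ' 86/ 86', ' 87/ 86', ' 87/ 91', ' 86/ 85', ' 62/ 72', '  0/ 54', '  0/ 57', '  6/ 63', '  9/ 63', '  0/ 55', '  0/ 48', '  6/105']
187 ['127/125', ' 83/ 85', ' 88/ 88', ' 89/ 91', ' 83/ 86', ' 89/ 94', ' 86/ 86', ' 87/ 87', ' 84/ 84', ' 84/ 88', ' 87/ 89', ' 88/ 85', ' 66/ 81', ' 12/ 70', ' 16/ 73', '  0/ 63', ' 23/ 89', ' 19/111', ' 14/105', ' 25/126']
188 ['125/124', ' 70/ 76', ' 71/ 80', ' 76/ 82', ' 76/ 81', ' 84/ 86', ' 86/ 88', ' 87/ 86', ' 89/ 89', ' 85/ 88', ' 86/ 86', ' 87/ 82', ' 63/ 74', ' 19/ 71', ' 16/ 72', '  9/ 63', ' 27/120', ' 49/161', ' 44/156', ' 35/152']
189 [' 93/107', ' 14/ 63', ' 31/ 66', ' 44/ 71', ' 51/ 72', ' 60/ 76', ' 74/ 76', ' 72/ 74', ' 76/ 81', ' 82/ 84', ' 79/ 79', ' 78/ 79', ' 46/ 67', ' 19/ 71', '  7/ 62', ' 22/ 62', ' 31/118', ' 43/157', ' 30/150', ' 36/145']
190 [' 13/ 50', ' 13/ 69', ' 11/ 72', '  0/ 66', '  0/ 62', ' 35/ 70', ' 67/ 68', ' 72/ 71', ' 77/ 75', ' 75/ 73', ' 79/ 76', ' 56/ 68', ' 21/ 74', '  9/ 68', 
[... 2952 characters left out ...]
 52', '190/ 50', '168/ 77', ' 31/ 84']
204 [' 92/ 35', ' 83/ 17', ' 87/ 26', ' 89/ 18', ' 85/ 13', ' 94/ 33', ' 85/ 11', ' 84/ 19', ' 86/ 18', ' 87/ 26', ' 89/ 33', ' 86/ 26', ' 91/ 28', ' 83/ 27', '106/ 30', '162/ 52', '187/ 53', '186/ 51', '151/ 66', ' 30/ 79']
205 [' 88/ 15', ' 89/ 20', ' 88/ 21', ' 92/ 30', ' 85/ 31', ' 82/ 17', ' 84/ 29', ' 84/ 21', ' 90/ 35', ' 86/ 26', ' 82/ 20', ' 82/ 26', ' 92/ 36', ' 79/ 26', '148/ 39', '193/ 63', '181/ 54', '143/ 28', ' 59/ 30', ' 24/ 63']
69.8 [338.  198.4] [332.2 197.7] [334.6 200. ]
73.8 [338.  196.7] [332.2 196. ] [334.7 198.3]
78.8 [338.1 194.5] [332.3 193.8] [334.7 196.1]
83.8 [338.1 192.3] [332.3 191.6] [334.7 194. ]
hole pred [335.1 206.5]
```

```bash
python3 -m creep '[[-0.7,[-0.12,-0.08,0.5],0],[-0.7,[-0.12,-0.08,1],0],[-0.7,[-0.12,-0.08,1.5],0],[-0.7,[-0.12,-0.08,1.8],0],[-0.7,[-0.12,-0.08,2.0],0],[-0.7,[-0.12,-0.08,2.2],0],[-0.7,[-0.12,-0.08,2.4],0],[-0.7,[-0.12,-0.08,2.4],0]]' 12; python3 go.py 615.2 -42 80 182
```

```text
clock: 5.1
eef_pos: [614.9, -42.4, 89.2]
eef_rot: [3.142, -0.0, -3.107]
wrist_force: [-0.2, 0.2, -1.6]
finger_gap: 21.7
finger_force: 12.0
shift cm [-0.03  0.04  0.92] roll -0.0 | pos [614.9 -42.4  89.2] rpy [ 180.   -0. -178.] F [-0.2  0.2 -1.6] M [ 0.05  0.02 -0.02] gap 21.7 ff 12.0 t 5.1 j6 -1.73
```

```bash
python3 -m creep '[[-0.7,[0,0,0.3],0],[-0.7,[0,0,0.6],0],[-0.7,[0,0,0.9],0],[-0.7,[0,0,1.1],0],[-0.7,[0,0,1.1],0]]' 12; python3 go.py 615.2 -42 78 182
```

```text
clock: 5.6
eef_pos: [614.9, -42.4, 78.1]
eef_rot: [3.142, -0.001, -3.107]
wrist_force: [-0.9, -0.7, -1.4]
finger_gap: 21.6
finger_force: 12.0
shift cm [-0.03  0.03  0.01] roll -0.0 | pos [614.9 -42.4  78.1] rpy [ 180.   -0. -178.] F [-0.9 -0.7 -1.4] M [ 0.03  0.01 -0.02] gap 21.6 ff 12.0 t 5.6 j6 -1.73
```

```bash
python3 -m creep '[[-0.7,[0,0,0.2],0],[-0.7,[0,0,0.3],0],[-0.15,[0,0,0.3],0],[-0.15,[0,0,0.3],0],[-0.15,[0,0,0.3],0],[-0.15,[0,0,-1],0],[-0.15,[0,0,-3],0],[-0.15,[0,0,-7],0],[-0.15,[0,0,-10],0],[-0.15,[0,0,-10],0],[-0.15,[0,0,-10],0]]' 12; python3 look.py 2; python3 go.py 564.5 -43 150 182
```

```text
clock: 6.7
eef_pos: [615.1, -42.4, 179.4]
eef_rot: [-3.141, 0.001, -3.107]
wrist_force: [0.1, -0.5, -0.8]
finger_gap: 39.7
finger_force: 0.0
shift cm [5.   0.1  2.76] roll -0.0 | pos [614.6 -42.3 177.6] rpy [ 1.80e+02 -1.00e-01 -1.78e+02] F [-1.2  0.1  0.1] M [ 0.06 -0.   -0.01] gap 40.1 ff 0.0 t 6.8 j6 -1.73
```

View pics/c2.png

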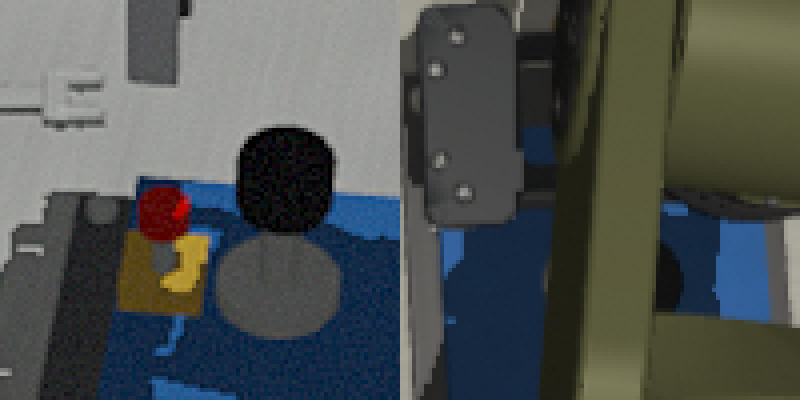

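The pin stands upright in the guide, with its red head at crop (163,213) and the shaft visible above the guide. Next is the knob.

```bash
python3 -m creep '[[0.28,[2.5,0.2,0],0],[0.28,[5.1,0.2,0],0],[0.28,[5.1,0.2,0],0],[0.28,[5.1,0.2,2.5],0],[0.28,[5.1,0.2,5],0],[0.28,[5.1,0.2,7],0],[0.28,[5.1,0.2,7.3],0],[0.28,[5.1,0.2,7.3],0]]' 12; python3 go.py 563.7 -44 104.5 182
```

```text
clock: 7.6
eef_pos: [564.0, -42.1, 105.0]
eef_rot: [3.141, -0.001, -3.107]
wrist_force: [0.7, 0.2, 0.5]
finger_gap: 60.1
finger_force: 0.0
shift cm [ 0.04 -0.19  0.05] roll -0.0 | pos [564.  -42.1 105. ] rpy [ 1.80e+02 -1.00e-01 -1.78e+02] F [0.7 0.2 0.5] M [ 0.02 -0.02 -0.02] gap 60.1 ff 0.0 t 7.6 j6 -1.74
```

```bash
python3 -m creep '[[0.28,[0.03,-0.19,0.05],0],[0.28,[0.03,-0.19,0.05],0],[-0.4,[0.03,-0.19,0.05],0],[-0.4,[0.03,-0.19,0.05],0],[-0.4,[0.03,-0.19,0.05],0],[-0.4,[0.03,-0.19,0.05],0],[-0.4,[0.03,-0.19,0.05],0],[-0.4,[0.03,-0.19,0.05],0]]' 12; python3 go.py 563.7 -44 104.5 182
```

```text
clock: 8.4
eef_pos: [563.8, -44.2, 105.2]
eef_rot: [-3.141, 0.0, -3.107]
wrist_force: [-1.0, -2.5, 3.3]
finger_gap: 39.7
finger_force: 12.0
shift cm [0.01 0.02 0.07] roll -0.0 | pos [563.8 -44.2 105.2] rpy [-180.    0. -178.] F [-1.  -2.5  3.3] M [-0.41  0.17 -0.04] gap 39.7 ff 12.0 t 8.4 j6 -1.75
```

```bash
python3 -m creep '[[-0.4,[0,0,0],0.3],[-0.4,[0,0,0],0.6],[-0.4,[0,0,0],0.9],[-0.4,[0,0,0],1.2],[-0.4,[0,0,0],1.5],[-0.4,[0,0,0],1.8],[-0.4,[0,0,0],2.1],[-0.4,[0,0,0],2.4],[-0.4,[0,0,0],2.7],[-0.4,[0,0,0],3.0],[-0.4,[0,0,0],3.3],[-0.4,[0,0,0],3.6]]' 12; python3 go.py 563.7 -44 104.5 182
```

```text
clock: 9.6
eef_pos: [563.8, -44.5, 105.2]
eef_rot: [-3.141, 0.0, 2.86]
wrist_force: [-2.4, -5.6, 5.7]
finger_gap: 39.7
finger_force: 12.0
shift cm [0.03 0.05 0.07] roll -3.63 | pos [563.8 -44.5 105.2] rpy [-180.     0.   163.8] F [-2.4 -5.6  5.7] M [-1.04  0.38  0.15] gap 39.7 ff 12.0 t 9.6 j6 -1.43
```

```bash
cat > red.py <<'E'
import sys
from h import *
def c(im):
    m=cv2.inRange(cv2.cvtColor(im,cv2.COLOR_BGR2HSV),(0,150,50),(8,255,255))[170:215,310:355]
    ys,xs=np.nonzero(m); return (len(xs),(xs.mean()+310).round(1),(ys.mean()+170).round(1),xs.min()+310,xs.max()+310,ys.min()+170,ys.max()+170) if len(xs) else None
print(c(cv2.imread('pics/s2.png'))); shot('side','r%s.png'%sys.argv[1]); print(c(cv2.imread('pics/r%s.png'%sys.argv[1])))
s=manip.read_state(); print('F',s['wrist_force'].round(1),'M',s['moment'].round(2),'yaw',np.degrees(s['eef_rot'][2]).round(1),'j6',s['joints'][5].round(2),s['eef_pos'].round(1),s['clock'])
E
python3 red.py 1
```

```text
(107, np.float64(335.4), np.float64(193.3), np.int64(330), np.int64(341), np.int64(187), np.int64(200))
(106, np.float64(335.3), np.float64(194.9), np.int64(330), np.int64(341), np.int64(189), np.int64(202))
F [-1.3 -5.3  5.8] M [-1.03  0.37  0.08] yaw 163.7 j6 -1.43 [563.8 -44.5 105.2] 9.65
```

Run:
```python
from h import *
for d in (0,2,4,6): print(d,'top back edge',proj('side',[613.4,-44.2-11,84-d]).round(1),'bottom front',proj('side',[613.4,-44.2+11,70-d]).round(1))
b=cv2.imread('pics/s2.png'); a=cv2.imread('pics/r1.png')
cv2.imwrite('pics/cmp.png',np.hstack([cv2.resize(i[170:220,310:360],(400,400),interpolation=0) for i in(b,a)]))
```

```text
0 top back edge [336.9 186.5] bottom front [334.7 201.2]
2 top back edge [336.9 187.4] bottom front [334.7 202.1]
4 top back edge [336.9 188.2] bottom front [334.7 202.9]
6 top back edge [336.9 189.1] bottom front [334.7 203.8]
```

View pics/cmp.png

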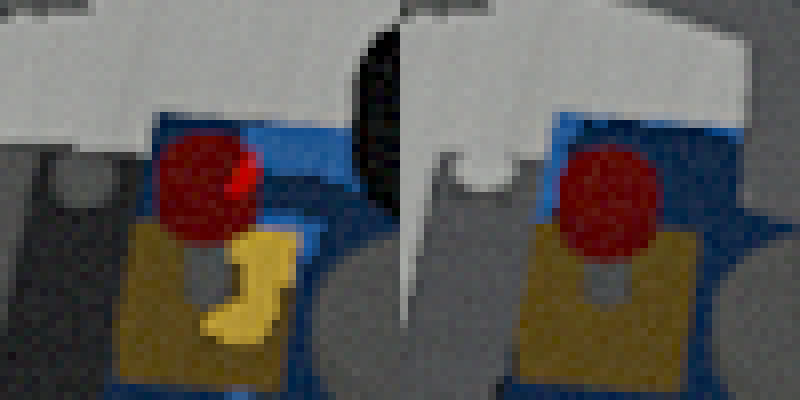

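The red head has moved down about 2 px and less shaft is showing, so the pin has probably dropped. A small extra turn at the same 12 N grip will show whether the collar is blocked.

```bash
python3 -m creep '[[-0.4,[0,0,0],0.3],[-0.4,[0,0,0],0.6],[-0.4,[0,0,0],0.6]]' 12; python3 red.py 2
```

```text
clock: 9.95
eef_pos: [563.8, -44.5, 105.2]
eef_rot: [-3.141, 0.0, 2.807]
wrist_force: [-1.0, -5.4, 6.1]
finger_gap: 39.6
finger_force: 12.0
(107, np.float64(335.4), np.float64(193.3), np.int64(330), np.int64(341), np.int64(187), np.int64(200))
(107, np.float64(335.2), np.float64(195.1), np.int64(330), np.int64(341), np.int64(189), np.int64(202))
F [-1.9 -5.5  5.3] M [-1.05  0.35 -0.06] yaw 160.9 j6 -1.38 [563.8 -44.6 105.2] 10.0
```

```bash
python3 -m creep '[[-0.4,[0,0,0],0.3],[-0.4,[0,0,0],0.6],[-0.4,[0,0,0],0.9],[-0.4,[0,0,0],1.2]]' 12
python3 - <<'E'
from h import *
print(manip.read_state()['moment'])
E
python3 red.py 3
```

```text
clock: 10.4
eef_pos: [563.8, -44.7, 105.2]
eef_rot: [-3.141, 0.001, 2.703]
wrist_force: [-2.8, -6.6, 5.7]
finger_gap: 39.5
finger_force: 12.0
[-1.21667857  0.52779959  0.15985051]
(107, np.float64(335.4), np.float64(193.3), np.int64(330), np.int64(341), np.int64(187), np.int64(200))
(118, np.float64(335.5), np.float64(195.2), np.int64(330), np.int64(341), np.int64(189), np.int64(202))
F [-2.4 -7.1  5.2] M [-1.25  0.43  0.08] yaw 154.7 j6 -1.27 [563.7 -44.6 105.2] 10.45
```

```bash
python3 -m creep '[[0.28,[0,0,0],0],[0.28,[0,0,0],0],[0.28,[0,0,-1],0],[0.28,[0,0,-4.5],0],[0.28,[0,0,-4.5],0],[0.28,[0,0,-4.5],0]]' 12; python3 go.py 614.2 -42.4 110 182
```

```text
clock: 11.05
eef_pos: [564.0, -43.9, 150.8]
eef_rot: [3.141, 0.002, 2.705]
wrist_force: [0.0, 0.4, -0.4]
finger_gap: 59.9
finger_force: 0.0
shift cm [-4.48  2.26  4.09] roll -5.4 | pos [564.  -43.9 150.8] rpy [1.80e+02 1.00e-01 1.55e+02] F [ 0.   0.4 -0.4] M [-0.02  0.03  0.04] gap 59.9 ff 0.0 t 11.05 j6 -1.28
```

```bash
python3 -m creep '[[-1,[-2,1,0],-1.5],[-1,[-4.48,2.26,0],-3],[-1,[-4.48,2.26,0],-4.5],[-1,[-4.48,2.26,0],-5.4],[-1,[-4.48,2.26,2],-5.4],[-1,[-4.48,2.26,4.1],-5.4],[-1,[-4.48,2.26,4.1],-5.4],[-1,[-4.48,2.26,4.1],-5.4]]' 12; python3 red.py 4; python3 go.py 614.2 -42.4 100 182
```

```text
clock: 11.85
eef_pos: [613.7, -42.4, 108.8]
eef_rot: [3.141, -0.001, -3.107]
wrist_force: [-0.2, -0.2, 0.4]
finger_gap: 1.4
finger_force: 0.0
(107, np.float64(335.4), np.float64(193.3), np.int64(330), np.int64(341), np.int64(187), np.int64(200))
(111, np.float64(335.2), np.float64(195.1), np.int64(330), np.int64(341), np.int64(189), np.int64(202))
F [0.3 0.1 0.6] M [-0.   -0.01 -0.02] yaw -178.0 j6 -1.73 [614.1 -42.5 109.6] 11.9
shift cm [-0.01  0.01  0.96] roll -0.0 | pos [614.1 -42.5 109.6] rpy [-180.    0. -178.] F [0.3 0.1 0.6] M [-0.   -0.01 -0.02] gap 0.1 ff 0.0 t 11.9 j6 -1.73
```

```bash
python3 -m creep '[[-1,[0,0,0.5],0],[-1,[0,0,0.9],0],[-1,[0,0,1.1],0],[-1,[0,0,1.2],0],[-1,[0,0,1.25],0],[-1,[0,0,1.25],0]]' 12;  python3 go.py 614.2 -42.4 92 182
```

```text
clock: 12.5
eef_pos: [615.1, -42.8, 98.5]
eef_rot: [-3.141, 0.004, -3.107]
wrist_force: [-1.4, -1.2, 12.6]
finger_gap: 0.9
finger_force: 6.3
shift cm [0.09 0.04 0.65] roll -0.0 | pos [615.1 -42.8  98.5] rpy [-180.     0.2 -178. ] F [-1.4 -1.2 12.6] M [-0.13  0.1   0.02] gap 0.9 ff 6.3 t 12.5 j6 -1.73
```

Contact came with the head at about 84 mm, so the pin is standing on the collar and has not dropped. The earlier 2 px was only settling. I'll lift off, go back to the knob and keep turning.

```bash
python3 -m creep '[[-1,[0,0,-1],0],[-1,[0,0,-3],0],[0.28,[0,0,-5],0],[0.28,[2.5,-0.05,-5],0],[0.28,[5.03,0,-5],0],[0.28,[5.03,0,-5],0],[0.28,[5.03,0,-3],0],[0.28,[5.03,0,-0.8],0],[0.28,[5.03,0,-0.8],0],[0.28,[5.03,0,-0.8],0]]' 12;  python3 red.py 5; python3 go.py 563.8 -44.2 105 182
```

```text
clock: 13.5
eef_pos: [563.9, -44.3, 104.7]
eef_rot: [3.141, -0.001, -3.107]
wrist_force: [1.0, 0.2, 0.2]
finger_gap: 59.1
finger_force: 0.0
(107, np.float64(335.4), np.float64(193.3), np.int64(330), np.int64(341), np.int64(187), np.int64(200))
(105, np.float64(334.7), np.float64(194.5), np.int64(329), np.int64(340), np.int64(188), np.int64(201))
F [1.  0.3 0.4] M [ 0.04  0.05 -0.04] yaw -178.0 j6 -1.75 [564.1 -44.3 105.1] 13.55
shift cm [0.03 0.01 0.01] roll -0.0 | pos [564.1 -44.3 105.1] rpy [-180.    0. -178.] F [1.  0.3 0.4] M [ 0.04  0.05 -0.04] gap 59.5 ff 0.0 t 13.55 j6 -1.75
```

```bash
python3 -m creep '[[-0.4,[0,0,0],0],[-0.4,[0,0,0],0],[-0.4,[0,0,0],0],[-0.4,[0,0,0],0],[-0.4,[0,0,0],0],[-0.4,[0,0,0],0.3],[-0.4,[0,0,0],0.6],[-0.4,[0,0,0],0.9],[-0.4,[0,0,0],1.2],[-0.4,[0,0,0],1.5],[-0.4,[0,0,0],1.8],[-0.4,[0,0,0],2.1]]' 12;  python3 red.py 6; python3 -m creep '[[-0.4,[0,0,0],0.3],[-0.4,[0,0,0],0.6],[-0.4,[0,0,0],0.9],[-0.4,[0,0,0],1.2],[-0.4,[0,0,0],1.5],[-0.4,[0,0,0],1.8],[-0.4,[0,0,0],2.1]]' 12;  python3 red.py 7
```

```text
clock: 14.75
eef_pos: [563.8, -44.4, 104.8]
eef_rot: [-3.141, 0.001, 2.991]
wrist_force: [-1.0, -0.5, 5.6]
finger_gap: 39.9
finger_force: 12.0
(107, np.float64(335.4), np.float64(193.3), np.int64(330), np.int64(341), np.int64(187), np.int64(200))
(106, np.float64(334.8), np.float64(194.9), np.int64(329), np.int64(340), np.int64(189), np.int64(202))
F [-1.   0.1  5.8] M [-0.06  0.2   0.09] yaw 171.3 j6 -1.56 [563.8 -44.4 104.8] 14.8
clock: 15.5
eef_pos: [563.7, -44.6, 104.8]
eef_rot: [-3.141, 0.001, 2.807]
wrist_force: [-1.6, -1.8, 5.8]
finger_gap: 39.8
finger_force: 12.0
(107, np.float64(335.4), np.float64(193.3), np.int64(330), np.int64(341), np.int64(187), np.int64(200))
(112, np.float64(335.0), np.float64(195.0), np.int64(329), np.int64(340), np.int64(189), np.int64(201))
F [-1.4 -1.4  5.1] M [-0.29  0.26  0.05] yaw 160.8 j6 -1.38 [563.8 -44.6 104.8] 15.55
```

```bash
python3 -m creep '[[-0.4,[0,0,0],0.3],[-0.4,[0,0,0],0.6],[-0.4,[0,0,0],0.9],[-0.4,[0,0,0],1.2],[-0.4,[0,0,0],1.5],[-0.4,[0,0,0],1.8],[-0.4,[0,0,0],2.1]]' 12;  python3 red.py 8;python3 -m creep '[[-0.4,[0,0,0],0.3],[-0.4,[0,0,0],0.6],[-0.4,[0,0,0],0.9],[-0.4,[0,0,0],1.2],[-0.4,[0,0,0],1.5],[-0.4,[0,0,0],1.8],[-0.4,[0,0,0],2.1]]' 12;  python3 red.py 9
```

```text
clock: 16.25
eef_pos: [563.7, -44.7, 104.8]
eef_rot: [-3.141, 0.001, 2.624]
wrist_force: [-3.0, -3.4, 5.2]
finger_gap: 39.2
finger_force: 12.0
(107, np.float64(335.4), np.float64(193.3), np.int64(330), np.int64(341), np.int64(187), np.int64(200))
(111, np.float64(335.6), np.float64(195.4), np.int64(330), np.int64(341), np.int64(189), np.int64(202))
F [-2.4 -3.3  4.8] M [-0.53  0.3   0.05] yaw 150.2 j6 -1.19 [563.7 -44.8 104.8] 16.3
clock: 17.0
eef_pos: [563.8, -45.1, 104.8]
eef_rot: [-3.141, 0.001, 2.441]
wrist_force: [-0.6, -5.3, 4.4]
finger_gap: 39.7
finger_force: 12.0
(107, np.float64(335.4), np.float64(193.3), np.int64(330), np.int64(341), np.int64(187), np.int64(200))
(110, np.float64(335.0), np.float64(198.0), np.int64(329), np.int64(341), np.int64(192), np.int64(204))
F [-0.4 -6.3  5.3] M [-1.06  0.18  0.31] yaw 139.8 j6 -1.01 [563.8 -45.1 104.8] 17.05
```

The pin has dropped: the head is 3 px lower at row 198, and the wrist torque jumped to 0.31 N m. I'll ease the turn back slightly, release the knob, and move over to push.

```bash
python3 -m creep '[[-0.4,[0,0,0],-0.3],[-0.4,[0,0,0],-0.3],[0.28,[0,0,0],-0.3],[0.28,[0,0,0],-0.3],[0.28,[0,0,0],-0.3],[0.28,[0,0,-1],-0.3],[0.28,[0,0,-4.5],-0.3],[0.28,[0,0,-4.5],-0.3],[0.28,[0,0,-4.5],-0.3]]' 12; python3 red.py 10; python3 go.py 614.1 -42.4 98 182
```

```text
clock: 17.95
eef_pos: [563.9, -44.2, 150.4]
eef_rot: [3.141, 0.001, 2.47]
wrist_force: [-0.3, -0.2, -0.3]
finger_gap: 60.3
finger_force: 0.0
(107, np.float64(335.4), np.float64(193.3), np.int64(330), np.int64(341), np.int64(187), np.int64(200))
(98, np.float64(335.3), np.float64(197.6), np.int64(329), np.int64(341), np.int64(191), np.int64(204))
F [-0.1  0.1 -0. ] M [-0.05  0.04 -0.03] yaw 141.5 j6 -1.04 [563.5 -44.2 149.4] 18.0
shift cm [-3.85  3.29  5.15] roll -8.1 | pos [563.5 -44.2 149.4] rpy [180.    0.  141.5] F [-0.1  0.1 -0. ] M [-0.05  0.04 -0.03] gap 60.1 ff 0.0 t 18.0 j6 -1.04
```

```bash
python3 -m creep '[[-1,[-2,1.6,0],-1.7],[-1,[-3.85,3.29,0],-3.4],[-1,[-3.85,3.29,0],-5.1],[-1,[-3.85,3.29,0],-6.8],[-1,[-3.85,3.29,0],-8.1],[-1,[-3.85,3.29,2],-8.1],[-1,[-3.85,3.29,4.5],-8.1],[-1,[-3.85,3.29,4.5],-8.1],[-1,[-3.85,3.29,4.5],-8.1]]' 20; python3 go.py 614.1 -42.4 93 182
```

```text
clock: 18.9
eef_pos: [614.0, -42.4, 104.3]
eef_rot: [3.141, -0.001, -3.107]
wrist_force: [-0.5, -0.2, 1.2]
finger_gap: 0.9
finger_force: 0.0
shift cm [-0.01  0.    1.13] roll -0.0 | pos [614.  -42.4 104.3] rpy [ 1.80e+02 -1.00e-01 -1.78e+02] F [-0.5 -0.2  1.2] M [ 0.   -0.02 -0.06] gap 0.9 ff 0.0 t 18.9 j6 -1.73
```

```bash
python3 -m creep '[[-1,[0,0,0.6],0],[-1,[0,0,1.1],0],[-1,[0,0,1.25],0],[-1,[0,0,1.35],0],[-1,[0,0,1.45],0],[-1,[0,0,1.55],0]]' 20; python3 go.py 614.1 -42.4 80 182
```

```text
clock: 19.5
eef_pos: [614.7, -42.8, 89.9]
eef_rot: [-3.141, 0.002, -3.107]
wrist_force: [-0.6, -1.8, 7.1]
finger_gap: 0.2
finger_force: 3.1
shift cm [0.06 0.04 0.99] roll -0.0 | pos [614.7 -42.8  89.9] rpy [-1.80e+02  1.00e-01 -1.78e+02] F [-0.6 -1.8  7.1] M [-0.33  0.15 -0.  ] gap 0.2 ff 3.1 t 19.5 j6 -1.73
```

```bash
python3 -m creep '[[-1,[0,0,0.1],0],[-1,[0,0,0.2],0],[-1,[0,0,0.3],0],[-1,[0,0,0.4],0],[-1,[0,0,0.5],0],[-1,[0,0,0.6],0],[-1,[0,0,0.7],0],[-1,[0,0,0.8],0],[-1,[0,0,0.9],0],[-1,[0,0,1.0],0]]' 20; python3 go.py 614.1 -42.4 77.5 182
```

```text
clock: 20.5
eef_pos: [615.1, -44.0, 81.0]
eef_rot: [-3.139, 0.003, -3.107]
wrist_force: [-4.2, -9.8, 14.3]
finger_gap: 0.2
finger_force: 6.8
shift cm [0.1  0.17 0.35] roll -0.0 | pos [615.1 -44.   81. ] rpy [-179.8    0.2 -178. ] F [-4.2 -9.8 14.3] M [-1.89  0.75  0.06] gap 0.2 ff 6.8 t 20.5 j6 -1.73
```

The lateral force is building up to -9.8 N, so I'm lifting off to look.

```bash
python3 -m creep '[[-1,[0,0,-0.5],0],[-1,[0,0,-3],0],[-1,[0,0,-7],0],[-1,[0,0,-7],0],[-1,[0,0,-7],0]]' 20; python3 look.py 3; python3 go.py 614.1 -42.4 77.5 182
```

```text
clock: 21.0
eef_pos: [614.5, -42.4, 149.6]
eef_rot: [-3.141, 0.001, -3.107]
wrist_force: [-0.1, -0.0, 0.1]
finger_gap: 0.7
finger_force: 0.0
shift cm [-0.05 -0.01  7.04] roll -0.0 | pos [613.8 -42.3 147.9] rpy [ 1.80e+02 -1.00e-01 -1.78e+02] F [-0.2  0.  -0.1] M [ 0.07 -0.04  0.02] gap 0.4 ff 0.0 t 21.1 j6 -1.73
```

View pics/c3.png

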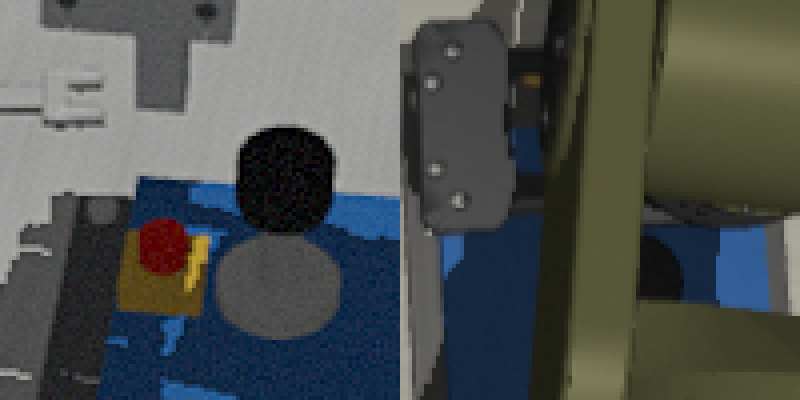

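The red head is at crop (163,247), about 3 mm short of flush. The guide is otherwise clear.

```bash
python3 red.py 11
python3 - <<'E'
from h import *
im=cv2.imread('pics/r11.png'); hsv=cv2.cvtColor(im,cv2.COLOR_BGR2HSV)
m=cv2.inRange(hsv,(0,150,40),(8,255,255)); m[:170]=0;m[225:]=0;m[:,:310]=0;m[:,360:]=0
ys,xs=np.nonzero(m); print(len(xs),xs.mean(),ys.mean(),xs.min(),xs.max(),ys.min(),ys.max())
for z in(50,53,54): print(z,proj('side',[614,-42.4,z+7]).round(1),'back top',proj('side',[614,-42.4-11,z+14]).round(1),'front bottom',proj('side',[614,-42.4+11,z]).round(1))
print('bracket for fingers', proj('side',[614,-42.4+12.5,148-14]).round(1))
E
```

```text
(107, np.float64(335.4), np.float64(193.3), np.int64(330), np.int64(341), np.int64(187), np.int64(200))
(104, np.float64(335.3), np.float64(201.5), np.int64(330), np.int64(341), np.int64(195), np.int64(208))
F [-0.   0.6 -0.1] M [-0.06 -0.04 -0.02] yaw -178.0 j6 -1.73 [613.7 -42.4 147.7] 21.15
104 335.3076923076923 201.51923076923077 330 341 195 208
50 [335.1 203. ] back top [336.2 195.8] front bottom [334.1 210.3]
53 [335.2 201.8] back top [336.3 194.5] front bottom [334.1 209.1]
54 [335.2 201.4] back top [336.3 194.1] front bottom [334.1 208.7]
bracket for fingers [334.4 173.5]
```

```bash
python3 -m creep '[[-1,[-0.07,-0.08,2],0],[-1,[-0.07,-0.08,4.5],0],[-1,[-0.07,-0.08,6],0],[-1,[-0.07,-0.08,6.4],0],[-1,[-0.07,-0.08,6.55],0],[-1,[-0.07,-0.08,6.65],0],[-1,[-0.07,-0.08,6.75],0],[-1,[-0.07,-0.08,6.8],0],[-1,[-0.07,-0.08,6.8],0]]' 20; python3 go.py 614.8 -43.2 77.5 182
```

```text
clock: 22.05
eef_pos: [615.1, -43.3, 81.3]
eef_rot: [-3.142, 0.0, -3.107]
wrist_force: [0.1, 0.8, -0.2]
finger_gap: 0.6
finger_force: 0.0
shift cm [0.03 0.01 0.38] roll -0.0 | pos [615.1 -43.3  81.3] rpy [-180.    0. -178.] F [ 0.1  0.8 -0.2] M [ 0.02 -0.   -0.  ] gap 0.6 ff 0.0 t 22.05 j6 -1.74
```

```bash
python3 -m creep '[[-1,[0,0,0.06],0],[-1,[0,0,0.12],0],[-1,[0,0,0.18],0],[-1,[0,0,0.24],0],[-1,[0,0,0.3],0],[-1,[0,0,0.3],0]]' 20; python3 go.py 614.8 -43.2 77.5 182
```

```text
clock: 22.65
eef_pos: [615.6, -43.4, 79.1]
eef_rot: [-3.141, 0.002, -3.107]
wrist_force: [-1.9, -0.9, 11.7]
finger_gap: 0.3
finger_force: 5.6
shift cm [0.08 0.03 0.16] roll -0.0 | pos [615.6 -43.4  79.1] rpy [-1.80e+02  1.00e-01 -1.78e+02] F [-1.9 -0.9 11.7] M [-0.11  0.33 -0.03] gap 0.3 ff 5.6 t 22.65 j6 -1.74
```

```bash
python3 -m creep '[[-1,[0,0,0.04],0],[-1,[0,0,0.08],0],[-1,[0,0,0.08],0]]' 20; python3 go.py 614.8 -43.2 77.5 182
```

```text
clock: 22.95
eef_pos: [615.8, -43.6, 78.9]
eef_rot: [-3.141, 0.003, -3.107]
wrist_force: [-2.8, -1.8, 15.9]
finger_gap: 0.3
finger_force: 7.8
shift cm [0.1  0.05 0.14] roll -0.0 | pos [615.8 -43.6  78.9] rpy [-1.799e+02  1.000e-01 -1.780e+02] F [-2.8 -1.8 15.9] M [-0.34  0.62  0.04] gap 0.3 ff 7.8 t 22.95 j6 -1.74
```

```bash
python3 -m creep '[[-1,[0,0,0.04],0],[-1,[0,0,0.06],0],[-1,[0,0,0.06],0]]' 20; python3 go.py 614.8 -43.2 77.5 182
```

```text
clock: 23.25
eef_pos: [615.9, -43.8, 78.7]
eef_rot: [-3.14, 0.003, -3.107]
wrist_force: [-4.1, -3.2, 18.6]
finger_gap: 0.6
finger_force: 9.2
shift cm [0.1  0.07 0.12] roll -0.0 | pos [615.9 -43.8  78.7] rpy [-179.9    0.2 -178. ] F [-4.1 -3.2 18.6] M [-0.51  0.85  0.  ] gap 0.6 ff 9.2 t 23.25 j6 -1.74
```

```bash
python3 -m creep '[[-1,[0,0,-0.5],0],[-1,[0,0,-3],0],[-1,[0,0,-7],0],[-1,[0,0,-7],0],[-1,[0,0,-7],0]]' 20; python3 red.py 12
python3 - <<'E'
from h import *
b=cv2.imread('pics/r12.png'); a=cv2.imread('pics/r11.png')
cv2.imwrite('pics/cmp2.png',np.hstack([cv2.resize(i[180:230,310:360],(400,400),interpolation=0) for i in(a,b)]))
E
```

```text
clock: 23.75
eef_pos: [615.0, -43.2, 146.8]
eef_rot: [-3.142, 0.001, -3.107]
wrist_force: [-0.0, -0.7, -0.4]
finger_gap: 0.2
finger_force: 0.0
(107, np.float64(335.4), np.float64(193.3), np.int64(330), np.int64(341), np.int64(187), np.int64(200))
(103, np.float64(335.1), np.float64(201.9), np.int64(330), np.int64(341), np.int64(196), np.int64(208))
F [-0.8  0.5 -0.3] M [ 0.01 -0.06  0.03] yaw -178.0 j6 -1.74 [614.6 -43.2 145.7] 23.8
```

View pics/cmp2.png

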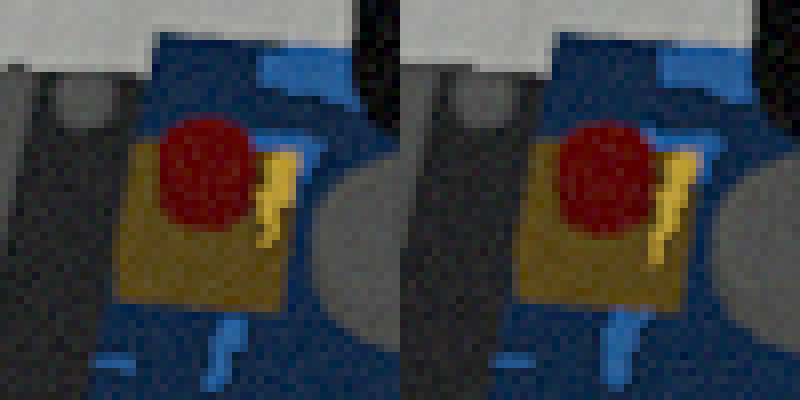

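Both crops show the head at about (335,202), with the right one slightly lower and its lower edge close to the guide's face. To settle whether it is flush, I'll push once more, re-centred for the arm's sideways give and kept below about 22 N.

```bash
python3 -m creep '[[-1,[0.07,0.06,2],0],[-1,[0.07,0.06,4.5],0],[-1,[0.07,0.06,6],0],[-1,[0.07,0.06,6.5],0],[-1,[0.07,0.06,6.6],0],[-1,[0.07,0.06,6.7],0],[-1,[0.07,0.06,6.75],0],[-1,[0.07,0.06,6.75],0]]' 20; python3 go.py 614.8 -43.2 77.5 182;  python3 -m creep '[[-1,[0,0,0.04],0],[-1,[0,0,0.08],0],[-1,[0,0,0.12],0],[-1,[0,0,0.12],0]]' 20; python3 go.py 614.8 -43.2 77.5 182
```

```text
clock: 24.6
eef_pos: [614.5, -42.7, 79.6]
eef_rot: [-3.141, 0.001, -3.107]
wrist_force: [0.2, -0.1, -0.4]
finger_gap: 0.6
finger_force: 0.0
shift cm [-0.03 -0.05  0.21] roll -0.0 | pos [614.5 -42.7  79.6] rpy [-180.    0. -178.] F [ 0.2 -0.1 -0.4] M [ 0.02 -0.   -0.01] gap 0.6 ff 0.0 t 24.6 j6 -1.73
clock: 25.0
eef_pos: [614.7, -42.8, 78.8]
eef_rot: [-3.141, 0.001, -3.107]
wrist_force: [-1.3, -0.3, 6.6]
finger_gap: 0.7
finger_force: 3.7
shift cm [-0.01 -0.04  0.13] roll -0.0 | pos [614.7 -42.8  78.8] rpy [-1.80e+02  1.00e-01 -1.78e+02] F [-1.3 -0.3  6.6] M [-0.08  0.36  0.01] gap 0.7 ff 3.7 t 25.0 j6 -1.73
```

```bash
python3 -m creep '[[-1,[0,0,0.04],0],[-1,[0,0,0.08],0],[-1,[0,0,0.1],0],[-1,[0,0,0.1],0]]' 20; python3 go.py 614.8 -43.2 77.5 182; python3 -m creep '[[-1,[0,0,0.04],0],[-1,[0,0,0.08],0],[-1,[0,0,0.08],0]]' 20; python3 go.py 614.8 -43.2 77.5 182
```

```text
clock: 25.4
eef_pos: [614.9, -42.9, 78.7]
eef_rot: [-3.141, 0.002, -3.107]
wrist_force: [-3.6, -0.4, 13.8]
finger_gap: 0.2
finger_force: 7.2
shift cm [ 0.01 -0.03  0.12] roll -0.0 | pos [614.9 -42.9  78.7] rpy [-1.80e+02  1.00e-01 -1.78e+02] F [-3.6 -0.4 13.8] M [-0.18  0.93  0.04] gap 0.2 ff 7.2 t 25.4 j6 -1.73
clock: 25.7
eef_pos: [615.0, -43.0, 78.5]
eef_rot: [-3.141, 0.003, -3.107]
wrist_force: [-7.6, -0.8, 21.3]
finger_gap: 0.5
finger_force: 10.0
shift cm [ 0.02 -0.01  0.1 ] roll -0.0 | pos [615.  -43.   78.5] rpy [-1.799e+02  1.000e-01 -1.780e+02] F [-7.6 -0.8 21.3] M [-0.19  1.44  0.03] gap 0.5 ff 10.0 t 25.7 j6 -1.73
```

It stops hard at a reading of 64.5 to 64.8 mm. Touching the top of the knob, known to be at 116 mm, will give the height bias of that reading.

```bash
python3 -m creep '[[-1,[0,0,-1],0],[-1,[0,0,-4],0],[-1,[0,0,-7],0],[-1,[2.5,0,-7],0],[-1,[5.1,0,-7],0],[-1,[5.1,0,-6],0],[-1,[5.1,0,-5.6],0],[-1,[5.1,0,-5.45],0],[-1,[5.1,0,-5.35],0],[-1,[5.1,0,-5.3],0],[-1,[5.1,0,-5.3],0]]' 20; python3 go.py 564 -44.2 130 182
```

```text
clock: 26.8
eef_pos: [563.7, -44.4, 130.2]
eef_rot: [-3.142, -0.0, -3.107]
wrist_force: [-10.4, 2.2, 17.2]
finger_gap: 0.1
finger_force: 8.3
shift cm [-0.04  0.02  0.02] roll 0.0 | pos [563.7 -44.4 130.2] rpy [-180.   -0. -178.] F [-10.4   2.2  17.2] M [0.23 2.06 0.04] gap 0.1 ff 8.3 t 26.8 j6 -1.75
```

```bash
python3 -m creep '[[-1,[0,0,-3],0],[-1,[0,0,-8],0],[-1,[0,0,-12],0],[-1,[8,0,-12],0],[-1,[16,0,-12],0],[-1,[16,0,-12],0],[-1,[16,0,-12],0],[-1,[16,0,-12],0],[-1,[16,0,-12],0]]' 20
python3 - <<'E'
from h import *
a=shot('side','sf.png'); b=shot('top','tf.png')
cv2.imwrite('pics/cf.png',np.hstack([cv2.resize(a[180:230,310:360],(400,400),interpolation=0),cv2.resize(b[228:278,387:437],(400,400),interpolation=0)])[:,:,::-1])
E
```

```text
clock: 27.7
eef_pos: [404.7, -50.1, 249.4]
eef_rot: [-3.141, 0.001, -3.107]
wrist_force: [0.3, -0.0, 0.8]
finger_gap: 0.5
finger_force: 0.0
```

View pics/cf.png

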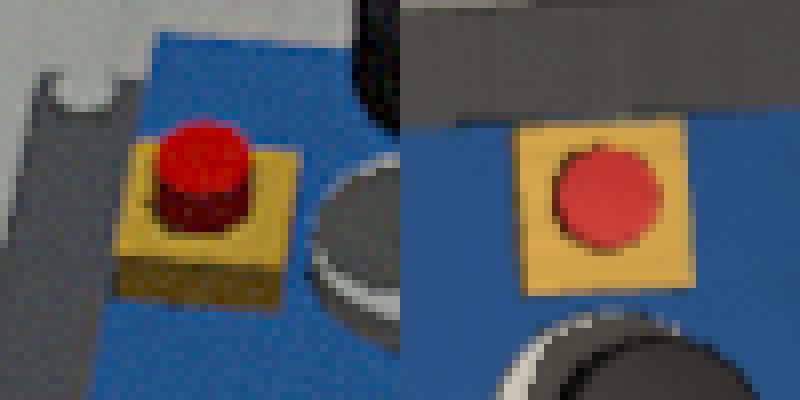

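The final side view shows the head's lower edge at crop row ~231. Flush on the guide's face would put it at about row 230, so the pin is home, and in the top view the head is centred on the guide.

```bash
python3 -c "
from cell import manip
print(manip.sign_off())"
```

```text
the job is handed in; nothing more can be done
None
```

The red pin is home in the brass guide, its head flush in the final pictures. It dropped into a collar hole while I turned the knob, the hardest push I read was about 21 N, and I handed the job in at about 28 s with the arm clear.

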